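# Lock out the bench isolator with a snap hook

## Task

The bench supply is off for repair: lock it out. Pick up the larger hook, the one with a sprung gate across its mouth, set its mouth square across the lock bar in front of the grey isolator, and push it straight down until the gate snaps shut beneath the bar and the hook stands on the bench. Let go of it there, upright, and leave the smaller open hook standing where it is.

Things in the scene. Friction and masses are not known exactly. Their poses are not given: they have to be found in the camera images.
- snap_hook: Steel snap hook 58x36x136 mm, 0.2 kg, stands mouth down. Origin: centre of its underside; z up, x across the mouth, y through it. Two jaws 24 mm thick, 34 mm apart (46 at the bottom), crown from z 68 to 80 mm, on it a dark stem to grip, 20 mm along x, 16 along y, z 80 to 136. The inside is free from the gate to z 68. Works either way round (half a turn).
- hook_gate (a joint): Sprung gate of the snap hook, 36 mm long, 6 thick, hinged in its jaw at x +19, z 14 mm, reaching to the other jaw. 0 rad = shut across the mouth; grows as it swings up inside, to 1.45. A spring shuts it. A bar pushed in from below opens it with a few newtons; it snaps shut once the bar is about 54 mm above the hook's underside.
- lock_bar (a point): Middle of the isolator's fixed lock bar: level round steel bar 8 mm thick, centre 60 mm above the bench, between two posts 60 mm apart (flanges 18 mm wide, 3 mm thick). y along the bar, z up, x towards the grey switch housing (front 50 mm from the bar, 68 mm tall with its knob). The bench below and around the bar is free.
- open_hook: To be left alone: smaller plain open hook, no gate, 44x32x102 mm, round stem of 16 mm, loose, stands mouth down on the bench. Origin: centre of its underside, z up.
There are look-alikes about, which are no part of the job. Leave any green look-alike of the snap_hook alone.

How it is judged (in metres and radians):
On the way:
1. the lock bar has pushed the gate open (value of joint hook_gate above 0.5 rad and z of lock_bar in the frame of snap_hook between 0.01 and 0.07 m and x of lock_bar in the frame of snap_hook between -0.02 and 0.02 m and y of lock_bar in the frame of snap_hook between -0.035 and 0.035 m), for 0.04 s.
At the end, for the whole second after the job is handed in: The lock bar lies inside the snap hook's pocket (within 20 mm of its middle across the mouth, 45 to 70 mm above its underside, within 35 mm along the bar), the gate is shut (under 0.12 rad), and the hook stands at rest on the bench (underside less than 15 mm up), within 14 degrees of upright (value of joint hook_gate below 0.12 rad and x of lock_bar in the frame of snap_hook between -0.02 and 0.02 m and y of lock_bar in the frame of snap_hook between -0.035 and 0.035 m and z of lock_bar in the frame of snap_hook between 0.045 and 0.07 m and height (world z) of snap_hook below 0.015 m and angle between snap_hook's own z axis and vertical below 0.25 rad and linear speed of snap_hook below 0.02 m/s); the robot touches nothing.
It fails at once if the open hook is shifted by more than 30 mm or tipped over (distance of open_hook from where it was at the start of the episode above 0.03 m or angle between open_hook's own z axis and vertical above 0.4 rad).
It also fails if it takes over 35 s, if anything falls off the work surface, if the arm or the gripper's body presses on something with over 40 N, if the wrist force passes 120 N, or if a joint passes its speed limit or range.

## Robot

A 7-joint arm with a two-finger parallel gripper is mounted at the origin on the work surface; the furniture and walls round the work are solid. World frame = base frame: x ahead of the robot, y to its left, z up, the work surface at z = 0. Lengths are in mm, angles in rad, forces in N, time in s.
With the tool pointing down it reaches from about 425 to 825 mm from the base axis. Payload 3.6 kg.
Tool frame: the origin (TCP) lies at the very end of the fingers, on their centre line; the grasp point (between the pads) lies 19 mm behind it; z points along the fingers, y is the line along which they close (so a half turn about z gives the same grasp; the last joint's range is limited). The gripper opens to 93 mm and grips with 3 to 60 N. Pads are 15 mm wide; open, the fingers measure 128 mm over their backs; the gripper's body (75 mm by 188 mm) begins 65 mm behind the grasp point.
Start: joints at [-1.167, 0.615, -0.013, 1.423, 0.008, 1.103, -0.04], TCP at [270.812, 590.866, 218.64] pointing down, gripper open.
Joint ranges: [-3.12, 3.12], [-0.3, 2.06], [-1.34, 1.32], [0.26, 2.42], [-1.36, 4.5], [0.01, 1.98], [-2.84, 2.84]. Speed limits (rad/s): [2.79, 2.79, 3.14, 3.14, 3.14, 3.14, 3.14].

## Interface

Orientations are given as a rotation vector (axis times angle).
In Python, from cell import observe, read_camera, camera_model, sign_off gives the robot as it stands.
- The arm moves only by the tool arm_command, never from a script. Its argument "targets" is a list of rows, each a list of 3 entries, a list of its own where there are three numbers: the closure, from -1 (fully open) to 1 (shut), then the shift along the tool's x, y, z scaled (see below), then the turn about the tool's z scaled (see below). A call has 1 to 20 rows; each row shifts and turns the commanded pose from where the row before left it, along the tool's axes as they then stand; what a row does not reach is not made up. The controller multiplies each number of a shift by 0.25 m and each number of a turn by 4 degrees. A row lasts 1/12 s, in which the tool goes at most 41.7 mm and 7.16 degrees, less where a joint would pass 70% of its speed; a pose out of reach is approached as far as the arm can. A call with a number of a shift or a turn outside -1 to 1 is refused whole. A call with a gripper value outside its range is refused whole. The fingers move at their own pace and stop on an object; the grip force is fixed at half the most. Time passes only in rows, so rows that do not move let the fingers close. It gives the time, the measured TCP pose, the force, the opening and the grip force at its end, in the units of the state.
- observe(): the state, without advancing time (a new reading comes with each control period).
- read_camera(name): name is "scene" or "top" or "wrist"; returns the picture (480x640x3 uint8, red, green, blue); there is no depth.
- camera_model(name): a dict with "mtx" (3x3 intrinsics, pixels), "xyz" and "attitude" of the camera in the world; the wrist camera has in their place "T_tool_cam" (4x4, takes a point from camera to tool coordinates, whose origin is the TCP and whose axes are the flange's). Camera axes: x right, y up, looking along -z (the intrinsics and any distortion apply to the point x, -y, -z); pixel columns grow to the right and rows downward; lengths in mm; the calibration is good to about 2 mm. A picture is of the moment at which its call begins: read the wrist's pose just before it. camera_model takes no time and is no camera call.
- sign_off(): hands the job in; it is judged then, once.
The state is a dict: "clock": time; "joint_positions": joint angles; "dq": joint speeds; "joint_efforts": joint torques, N m; "tool_pos": TCP position; "tool_rot": TCP orientation; "wrist_force": force on the tool from outside, world axes, zero at the start; "ft_torque": the same for the moment, N m; "width": finger opening in mm; "grip_force": force on a finger pad.
Only numpy, scipy, OpenCV 4.12 (cv2) and the standard library are available. Lean on these libraries where they do the work, as an engineer would, in place of code of your own. Each camera call takes 0.05 s, during which the arm holds its last target. There are 200 camera calls.

## Working session

There is one attempt and no reset: what is moved stays moved. The work goes in short steps, Python scripts to look and compute and a tool call to move; the robot and the scene stay as the last step left them, time stands still between calls to the robot, and variables do not carry over. Pictures are saved under pics/ and viewed, at most 10 in all, crops included, and the job is handed in when it is done.

Besides the shell and the picture viewer there is one more tool, called as name([rows], argument=value, ...), one row to a line, values as JSON. arm_command: Moves the arm, as the interface text tells. Its arguments: {"type":"object","properties":{"targets":{"type":"array"}},"required":["targets"]}

```bash
mkdir -p pics; ls; cat > h.py <<'E'
import numpy as np,cv2
from scipy.spatial.transform import Rotation as R
from cell import *
def cam(n):
    m=camera_model(n);K=np.array(m["mtx"])
    if "T_tool_cam" in m:
        s=observe();T=np.array(m["T_tool_cam"]);Rt=R.from_rotvec(s["tool_rot"]).as_matrix()
        return K,Rt@T[:3,:3],Rt@T[:3,3]+np.array(s["tool_pos"])
    a=np.array(m["attitude"]);Rm=a if a.shape==(3,3) else R.from_rotvec(a).as_matrix()
    return K,Rm,np.array(m["xyz"])
def ray(n,uv):
    K,Rm,t=cam(n);p=np.linalg.inv(K)@[*uv,1];return t,Rm@(p*[1,-1,-1])
def at(n,uv,z):
    t,d=ray(n,uv);return (t+d*(z-t[2])/d[2]).round(1)
def proj(n,X):
    K,Rm,t=cam(n);p=K@((Rm.T@(np.array(X)-t))*[1,-1,-1]);return (p[:2]/p[2]).round(1)
def snap(n,f,crop=None,s=1):
    im=read_camera(n)[:,:,::-1]
    if crop: x0,y0,x1,y1=crop;im=im[y0:y1,x0:x1]
    cv2.imwrite("pics/"+f,cv2.resize(im,None,fx=s,fy=s,interpolation=cv2.INTER_CUBIC))
E
python3 - <<'E'
from h import *
for n in("scene","top","wrist"):print(n,camera_model(n))
print(observe())
snap("scene","s1.png");snap("top","t1.png")
print(proj("wrist",observe()["tool_pos"]))
E
```

```text
pics
scene {'mtx': array([[622.20950575,   0.        , 320.63722972],
       [  0.        , 622.20950575, 228.39577278],
       [  0.        ,   0.        ,   1.        ]]), 'xyz': array([ 169.80804593, 1086.43440813,  466.70609928]), 'attitude': array([ 0.35824701, -1.41587756, -2.31660163])}
top {'mtx': array([[453.03505458,   0.        , 325.67232285],
       [  0.        , 453.03505458, 231.5874012 ],
       [  0.        ,   0.        ,   1.        ]]), 'xyz': array([480.08785307, 435.02762451, 907.61333156]), 'attitude': array([ 0.01839422, -0.04603841, -1.55309055])}
wrist {'mtx': array([[385.24189461,   0.        , 325.22958088],
       [  0.        , 385.24189461, 248.63278445],
       [  0.        ,   0.        ,   1.        ]]), 'T_tool_cam': array([[-2.93440226e-04,  9.57362276e-01,  2.88889920e-01,
         8.03521381e+01],
       [ 9.99999839e-01,  4.21203276e-04, -3.80089233e-04,
         3.19861240e-01],
       [-4.85564474e-04,  2.88889762e-01, -9.57362246e-01,
        -1.65688807e+02],
       [ 0.00000000e+00,  0.00000000e+00,  0.00000000e+00,
         1.00000000e+00]])}
{'clock': 0.0, 'joint_positions': array([-1.16751986,  0.61589334, -0.01263258,  1.42490635,  0.00809905,
        1.10338523, -0.04039583]), 'dq': array([ 0.00054415,  0.00177863,  0.00182498, -0.00046121,  0.00056871,
        0.00051355,  0.00013378]), 'joint_efforts': array([ 4.47760681e-05, -4.58926892e+01,  2.09126892e-01, -1.65746301e+01,
       -6.10478385e-02,  2.06710305e-02,  2.48695897e-04]), 'tool_pos': array([270.48625797, 590.17302006, 217.49545605]), 'tool_rot': array([-0.66966881, -3.06885781,  0.00390948]), 'wrist_force': array([-0.21040971,  0.55634434, -0.04819851]), 'ft_torque': array([-0.02846858,  0.0321564 , -0.01457125]), 'grip_force': 0.0, 'width': 93.06847818217783}
[324.4 310.2]
```

View pics/s1.png

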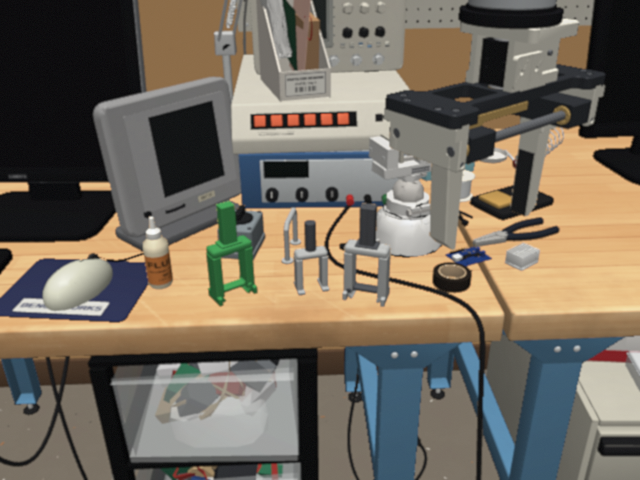

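View pics/t1.png

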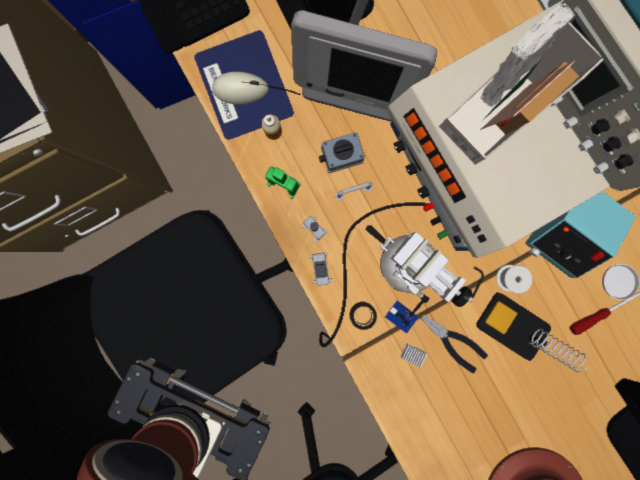

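The scene view shows three hooks: a green one at (230,250), a small grey one with a thin round stem at (310,257), and a larger grey one with a square stem and a gate at (368,252). In the top view they are at (283,180), (315,227) and (320,268), and the bar is at (353,189). The large grey hook fits the description. I'll check it in an enlarged crop.

```bash
python3 - <<'E'
from h import *
a=cv2.imread("pics/s1.png")[190:310,200:400];b=cv2.imread("pics/t1.png")[125:295,255:385]
cv2.imwrite("pics/c1.png",cv2.resize(a,None,fx=4,fy=4,interpolation=2));cv2.imwrite("pics/c2.png",cv2.resize(b,None,fx=3.5,fy=3.5,interpolation=2))
E
```

```text
(no output)
```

View pics/c1.png

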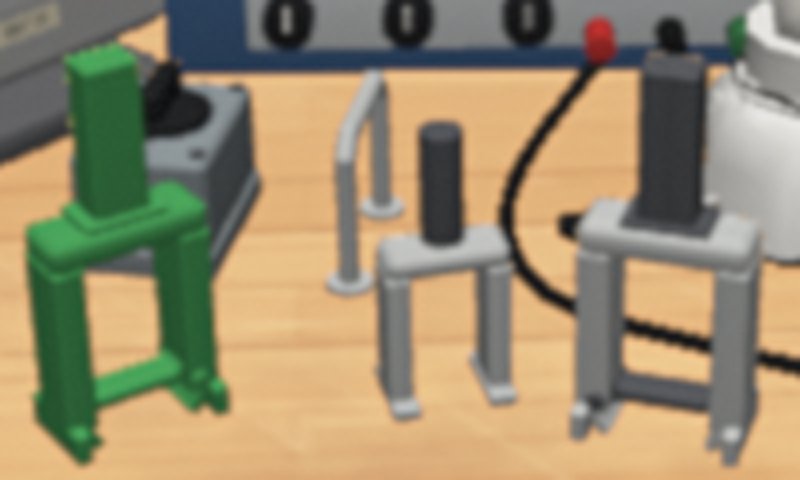

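View pics/c2.png

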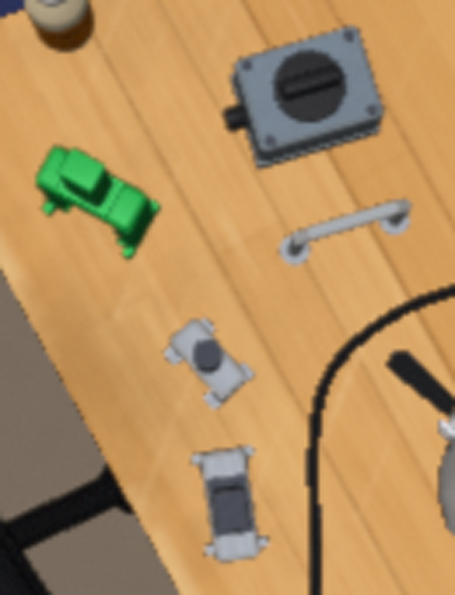

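The crop confirms it: the larger grey hook with a dark square stem has a gate across its mouth. The small grey one has none, and the green one is the look-alike. Next I'll locate it.

```bash
python3 - <<'E'
from h import *
c=lambda x,y:(255+x/3.5,125+y/3.5)
print("bar",at("top",c(295,243),62),at("top",c(404,208),62))
print("hook crown ends",at("top",c(224,455),78),at("top",c(237,553),78))
print("stem top ctr",at("top",c(232,505),136), "open",at("top",c(207,355),102),"green",at("top",c(88,172),136))
print("housing front",at("top",c(262,160),60),at("top",c(380,128),60))
# scene check
print("scene stem top",at("scene",(200+672/4,190+62/4),136),"gate feet",at("scene",(200+580/4,190+432/4),0),at("scene",(200+728/4,190+460/4),0))
print(R.from_rotvec(observe()["tool_rot"]).as_matrix().round(3))
E
```

```text
bar [585.2 396.1  62. ] [605.2 337.8  62. ]
hook crown ends [471.3 432.2  78. ] [420.4 424.5  78. ]
stem top ctr [447.7 428.  136. ] open [522.2 441.8 102. ] green [608.9 501.2 136. ]
housing front [630.  414.4  60. ] [648.6 351.1  60. ]
scene stem top [448.2 429.2 136. ] gate feet [471.3 445.4   0. ] [420.2 438.5  -0. ]
[[-0.909  0.417 -0.001]
 [ 0.417  0.909 -0.002]
 [-0.    -0.002 -1.   ]]
```

```bash
python3 - <<'E'
from h import *
def tri(s,t):
    a,d=ray("scene",s);b,e=ray("top",t);d=d/np.linalg.norm(d);e=e/np.linalg.norm(e)
    k=np.linalg.lstsq(np.c_[d,-e],b-a,rcond=None)[0];p,q=a+d*k[0],b+e*k[1];print(s,((p+q)/2).round(),np.linalg.norm(p-q).round(1))
tri((287,121),(411,118));tri((343,119),(452,188))
tri((222,172),(395,97));tri((160,188),(330,82))
tri((377,115),(479,222))
tri((407,185),(405,258))
a=cv2.imread("pics/s1.png")[60:260,90:450];b=cv2.imread("pics/t1.png")[0:320,270:500]
a=cv2.resize(a,(450,250));b=cv2.resize(b,None,fx=1.5,fy=1.5);o=np.zeros((480,800,3),np.uint8);o[:250,:450]=a;o[:,450:795]=b
cv2.imwrite("pics/c3.png",o)
# project body footprints at z=180 into top
E
```

```text
(287, 121) [679. 276. 176.] 43.9
(343, 119) [586. 216. 171.] 0.1
(222, 172) [770. 297.  77.] 4.6
(160, 188) [793. 420.  90.] 10.1
(377, 115) [537. 175. 173.] 13.9
(407, 185) [461. 276. 103.] 17.3
```

View pics/c3.png

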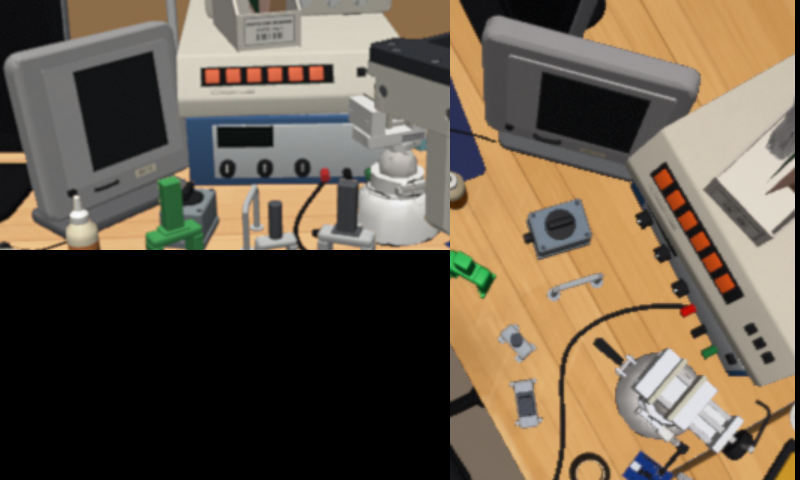

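Nothing obstructs the gripper's body when it closes along the hook's x, neither here nor at the bar: the supply buttons are at y≈216 and the monitor at x>690. Turning first (+56.8°).

arm_command([
  [-0.1,[0,0,0],1],
  [-0.1,[0,0,0],1],
  [-0.1,[0,0,0],1],
  [-0.1,[0,0,0],1],
  [-0.1,[0,0,0],1],
  [-0.1,[0,0,0],1],
  [-0.1,[0,0,0],1],
  [-0.1,[0,0,0],1],
  [-0.1,[0,0,0],1],
  [-0.1,[0,0,0],1],
  [-0.1,[0,0,0],1],
  [-0.1,[0,0,0],1],
  [-0.1,[0,0,0],1],
  [-0.1,[0,0,0],1],
  [-0.1,[0,0,0],0.2],
])

```text
clock: 1.35
tool_pos: [270.4, 590.6, 218.0]
tool_rot: [2.051, 2.379, -0.002]
wrist_force: [-0.2, -0.2, -0.5]
width: 51.0
grip_force: 0.0
```

```bash
cat >> h.py <<'E'
def go(X):
    s=observe();Rt=R.from_rotvec(s["tool_rot"]).as_matrix();d=Rt.T@(np.array(X)-s["tool_pos"])
    print(s["clock"],s["tool_pos"].round(1),"y ang",np.degrees(np.arctan2(Rt[1,1],Rt[0,1])).round(2),"tilt",Rt[:,2].round(3),"w",round(s["width"],1),"F",s["wrist_force"].round(1),s["grip_force"],"shift/250:",(d/250).round(3))
E
python3 -c "
from h import *
go([447.5,428.5,215])"
```

```text
1.35 [270.4 590.6 218. ] y ang 8.49 tilt [-0.001 -0.001 -1.   ] w 51.0 F [-0.2 -0.2 -0.5] 0.0 shift/250: [-0.746  0.605  0.012]
```

arm_command([
  [-0.1,[-0.05,0.04,0],0],
  [-0.1,[-0.11,0.09,0],0],
  [-0.1,[-0.11,0.09,0],0],
  [-0.1,[-0.11,0.09,0],0],
  [-0.1,[-0.11,0.09,0],0],
  [-0.1,[-0.11,0.09,0],0],
  [-0.1,[-0.096,0.075,0],0],
  [-0.1,[-0.05,0.04,0],0],
  [-0.1,[0,0,0],0],
  [-0.1,[0,0,0],0],
])

```text
clock: 2.18
tool_pos: [449.0, 427.6, 218.6]
tool_rot: [-2.052, -2.379, 0.001]
wrist_force: [0.7, 0.7, 0.0]
width: 50.8
grip_force: 0.0
```

```bash
python3 - <<'E'
from h import *
go([447.5,428.5,108])
snap("wrist","w1.png")
print([proj("wrist",[447.5,428.5,z]) for z in (136,80)])
E
```

```text
2.1833 [449.  427.6 218.6] y ang 8.45 tilt [-0.001 -0.    -1.   ] w 50.8 F [0.7 0.7 0. ] 0.0 shift/250: [ 0.005 -0.005  0.442]
[array([324.8, 258.6]), array([324.9, 237.2])]
```

View pics/w1.png

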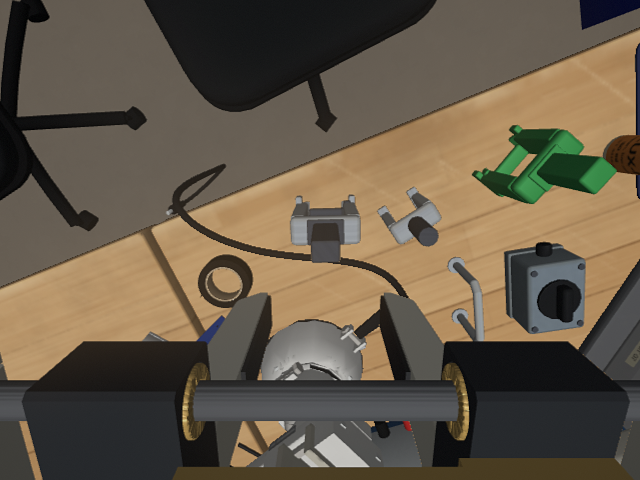

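The stem is at about (325,255), against a prediction of (325,259), and the crown is level in the image, so the pose is confirmed. Descending to TCP z≈98 and gripping.

arm_command([
  [-0.1,[0.004,-0.004,0.05],0],
  [-0.1,[0,0,0.1],0],
  [-0.1,[0,0,0.1],0],
  [-0.1,[0,0,0.1],0],
  [-0.1,[0,0,0.08],0],
  [-0.1,[0,0,0.05],0],
  [-0.1,[0,0,0],0],
  [-0.1,[0,0,0],0],
  [1,[0,0,0],0],
  [1,[0,0,0],0],
  [1,[0,0,0],0],
  [1,[0,0,0],0],
  [1,[0,0,0],0],
  [1,[0,0,0],0],
  [1,[0,0,0],0],
])

```text
clock: 3.48
tool_pos: [447.4, 430.0, 99.0]
tool_rot: [2.049, 2.381, 0.001]
wrist_force: [0.0, 0.9, 1.8]
width: 20.0
grip_force: 30.0
```

```bash
python3 - <<'E'
from h import *
go([447.5,428.5,225])
E
```

```text
3.4833 [447.4 430.   99. ] y ang 8.57 tilt [ 0.001  0.001 -1.   ] w 20.0 F [0.  0.9 1.8] 29.97747838497162 shift/250: [-0.006  0.    -0.504]
```

arm_command([
  [1,[0,0,-0.04],0],
  [1,[0,0,-0.08],0],
  [1,[0,0,-0.1],0],
  [1,[0,0,-0.1],0],
  [1,[0,0,-0.1],0],
  [1,[0,0,-0.06],0],
  [1,[0,0,0],-0.86],
  [1,[0,0,0],-0.86],
  [1,[0,0,0],-0.86],
  [1,[0,0,0],0],
  [1,[0,0,0],0],
])

```text
clock: 4.4
tool_pos: [446.8, 429.5, 218.7]
tool_rot: [-1.829, -2.554, 0.001]
wrist_force: [0.6, -0.0, -1.5]
width: 19.6
grip_force: 30.0
```

```bash
python3 - <<'E'
from h import *
go([595.2,367,219])
E
```

```text
4.4 [446.8 429.5 218.7] y ang 18.8 tilt [-0.001 -0.    -1.   ] w 19.6 F [ 0.6 -0.  -1.5] 29.975091218948364 shift/250: [-0.428  0.481 -0.001]
```

arm_command([
  [1,[-0.04,0.04,0],0],
  [1,[-0.08,0.09,0],0],
  [1,[-0.09,0.1,0],0],
  [1,[-0.09,0.1,0],0],
  [1,[-0.08,0.09,0],0],
  [1,[-0.048,0.061,0],0],
  [1,[0,0,0],0],
  [1,[0,0,0],0],
  [1,[0,0,0],0],
])

```text
clock: 5.15
tool_pos: [594.9, 367.9, 218.2]
tool_rot: [-1.826, -2.555, 0.001]
wrist_force: [-0.8, 0.2, -2.1]
width: 20.4
grip_force: 30.0
```

```bash
python3 - <<'E'
from h import *
go([595.2,367,219])
w=read_camera("wrist")[:,:,::-1];s=read_camera("scene")[:,:,::-1]
cv2.imwrite("pics/wr.png",w);cv2.imwrite("pics/sr.png",s)
o=np.zeros((480,800,3),np.uint8)
o[:,:400]=cv2.resize(w[150:390,220:420],(400,480));o[:,400:]=cv2.resize(s[100:292,220:380],(400,480))
cv2.imwrite("pics/c4.png",o)
p,q=np.array([585.2,396.1,60]),np.array([605.2,337.8,60])
for n in("wrist","scene"):print(n,proj(n,p),proj(n,q))
E
```

```text
5.15 [594.9 367.9 218.2] y ang 18.89 tilt [-0.002  0.    -1.   ] w 20.4 F [-0.8  0.2 -2.1] 29.975311160087585 shift/250: [-0.004  0.    -0.003]
wrist [325.3 197.1] [325.2 266. ]
scene [289.  226.8] [296.8 208.9]
```

View pics/c4.png

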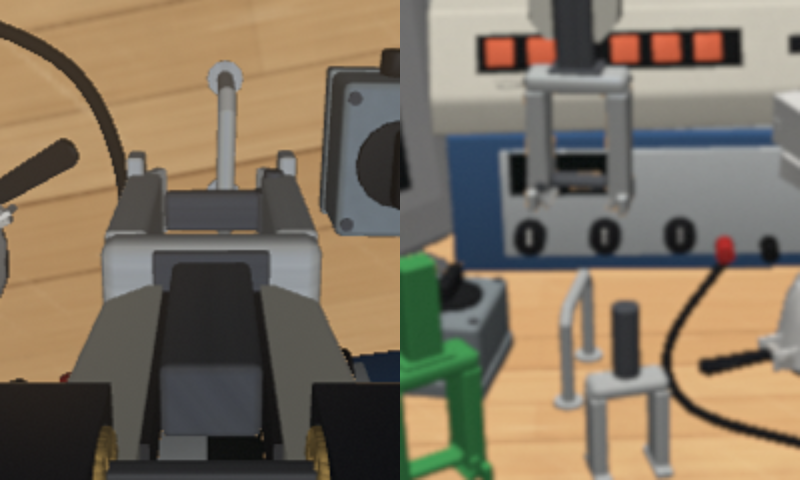

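The held hook hangs straight at u≈326 in the wrist view. The bar appears slightly to its right, at u≈333.5–334, and the scene view agrees that the bar lies a few mm further in x. I'll work out the correction.

```bash
python3 - <<'E'
from h import *
print("wrist bar",at("wrist",(333.5,192),62),at("wrist",(334,244),62),"flange",at("wrist",(332,189),2))
print("scene bar",at("scene",(286.8,227.2),62),at("scene",(293.6,209.6),62))
p=at("wrist",(333.5,192),62);q=at("wrist",(334,244),62)
s=observe();Rt=R.from_rotvec(s["tool_rot"]).as_matrix()
for v in(p,q,at("wrist",(332,189),2),np.array([585.2,396.1,62]),np.array([605.2,337.8,62]),at("scene",(286.8,227.2),62),at("scene",(293.6,209.6),62)):print((Rt.T@(v-s["tool_pos"])).round(1))
# flanges in top
c=lambda x,y:(255+x/3.5,125+y/3.5)
for v in(at("top",c(295,250),2),at("top",c(398,222),2)):print("topfl",v,(Rt.T@(v-s["tool_pos"])).round(1))
# flanges scene (c4)
g=lambda x,y:(220+(x-400)/2.5,100+y/2.5)
for v in(at("scene",g(567,402),2),at("scene",g(590,355),2)):print("scfl",v,(Rt.T@(v-s["tool_pos"])).round(1))
E
```

```text
wrist bar [590.2 402.7  62. ] [605.6 360.1  62. ] flange [591.9 397.1   2. ]
scene bar [585.4 401.9  62. ] [606.1 345.9  62. ]
[ 33.1   7.4 156.6]
[-12.2   8.1 156.6]
[ 27.1   7.3 216.6]
[ 28.4   0.6 156.6]
[-33.2   0.5 156.6]
[ 33.9   2.6 156.7]
[-25.8   4.  156.6]
topfl [588.6 393.2   2. ] [ 24.5   2.9 216.6]
topfl [605.9 334.2   2. ] [-36.9   0.  216.6]
scfl [590.9 396.5   2. ] [ 26.9   6.1 216.6]
scfl [607.9 338.7   2. ] [-33.3   3.4 216.6]
```

arm_command([
  [1,[0.008,0.02,0.04],0],
  [1,[0,0,0.08],0],
  [1,[0,0,0.04],0],
  [1,[0,0,0],0],
  [1,[0,0,0],0],
  [1,[0,0,0],0],
])

```text
clock: 5.75
tool_pos: [599.9, 371.5, 179.3]
tool_rot: [1.826, 2.556, 0.002]
wrist_force: [0.5, -0.6, -1.2]
width: 19.9
grip_force: 30.0
```

```bash
python3 - <<'E'
from h import *
go([600,368,178])
w=read_camera("wrist")[:,:,::-1];s=read_camera("scene")[:,:,::-1]
o=np.zeros((480,800,3),np.uint8)
o[:,:400]=cv2.resize(w[90:330,225:425],(400,480),interpolation=2);o[:,400:]=cv2.resize(s[140:260,245:345],(400,480),interpolation=2)
cv2.imwrite("pics/c5.png",o)
E
```

```text
5.75 [599.9 371.5 179.3] y ang 18.92 tilt [ 0.001  0.001 -1.   ] w 19.9 F [ 0.5 -0.6 -1.2] 29.975201189517975 shift/250: [-0.013 -0.004  0.005]
```

View pics/c5.png

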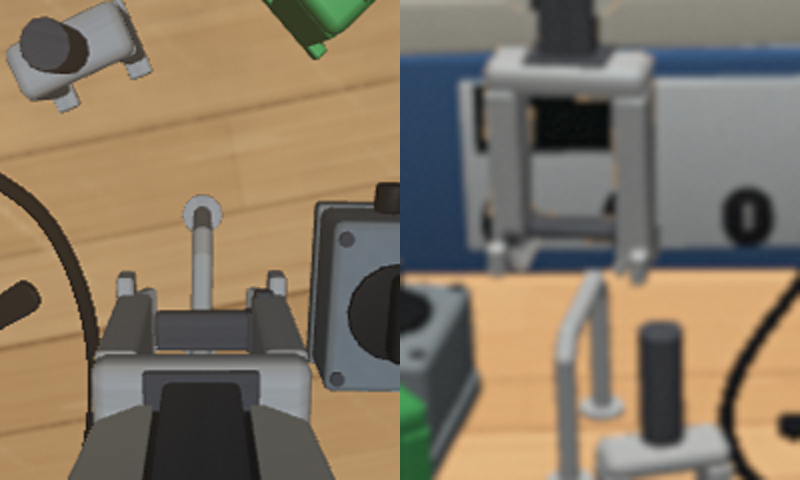

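The wrist view now shows the bar at u=202, midway between the feet at 127 and 277, so it is centred and square. The scene view agrees. Pushing straight down.

arm_command([
  [1,[0,0,0.03],0],
  [1,[0,0,0.03],0],
  [1,[0,0,0.03],0],
  [1,[0,0,0.03],0],
  [1,[0,0,0.03],0],
  [1,[0,0,0.03],0],
  [1,[0,0,0.03],0],
  [1,[0,0,0.03],0],
  [1,[0,0,0.03],0],
  [1,[0,0,0.025],0],
  [1,[0,0,0.015],0],
  [1,[0,0,0.01],0],
  [1,[0,0,0],0],
  [1,[0,0,0],0],
  [1,[0,0,0],0],
])

```text
clock: 7.1
tool_pos: [599.0, 370.9, 99.1]
tool_rot: [-1.826, -2.555, 0.002]
wrist_force: [-2.9, -1.2, 3.7]
width: 19.6
grip_force: 30.0
```

```bash
python3 - <<'E'
from h import *
go([600,371,98.5])
w=read_camera("wrist")[:,:,::-1];s=read_camera("scene")[:,:,::-1]
o=np.zeros((480,800,3),np.uint8)
o[:,:400]=cv2.resize(w[90:330,225:425],(400,480),interpolation=2);o[:,400:]=cv2.resize(s[160:280,245:345],(400,480),interpolation=2)
cv2.imwrite("pics/c6.png",o)
E
```

```text
7.1 [599.  370.9  99.1] y ang 18.9 tilt [-0.001 -0.    -1.   ] w 19.6 F [-2.9 -1.2  3.7] 29.981465935707092 shift/250: [-0.001  0.004  0.002]
```

View pics/c6.png

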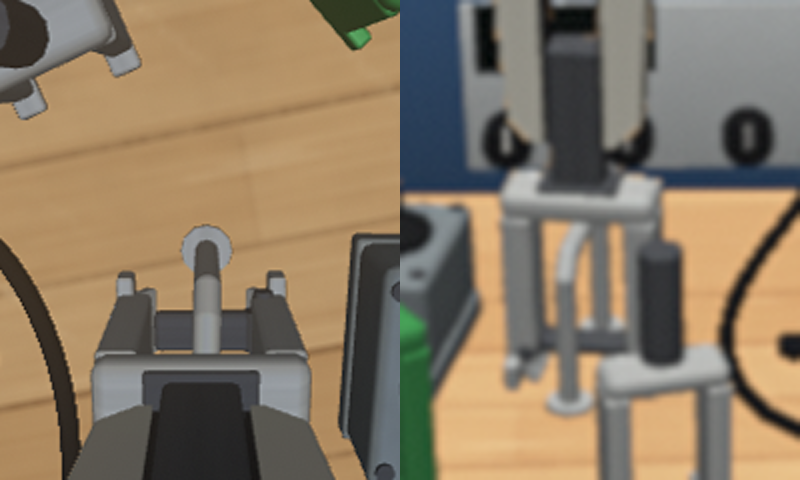

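The gate lies shut across the mouth below the bar, and the hook is at standing height (TCP 99.1, the same as at the grasp). Releasing gently and retreating upward.

arm_command([
  [0.3,[0,0,0],0],
  [0.1,[0,0,0],0],
  [-0.1,[0,0,0],0],
  [-0.1,[0,0,0],0],
  [-0.1,[0,0,0],0],
  [-0.1,[0,0,-0.03],0],
  [-0.1,[0,0,-0.06],0],
  [-0.1,[0,0,-0.1],0],
  [-0.1,[0,0,-0.1],0],
  [-0.1,[0,0,-0.1],0],
  [-0.1,[0,0,-0.05],0],
  [-0.1,[0,0,0],0],
  [-0.1,[0,0,0],0],
])

```text
clock: 8.28
tool_pos: [599.8, 371.2, 209.5]
tool_rot: [1.826, 2.555, 0.003]
wrist_force: [0.2, 0.3, -0.1]
width: 51.3
grip_force: 0.0
```

```bash
python3 - <<'E'
from h import *
go([600,371,98.5])
snap("scene","s9.png",(200,150,400,300),4)
E
```

```text
8.2833 [599.8 371.2 209.5] y ang 18.9 tilt [ 0.002  0.001 -1.   ] w 51.3 F [ 0.2  0.3 -0.1] 0.0 shift/250: [-0.001 -0.     0.444]
```

View pics/s9.png

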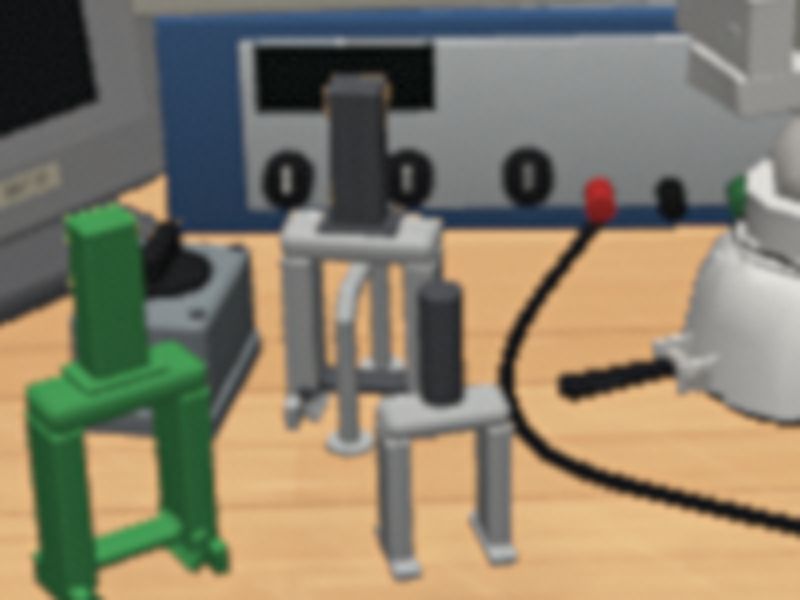

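The hook stands upright over the bar with its gate shut, the gripper is clear, and the other two hooks haven't moved. Handing in.

```bash
python3 -c "
from cell import *
print(sign_off())"
```

```text
the job is handed in; nothing more can be done
None
```

The snap hook stands upright on the bench, released, with its gate shut under the lock bar and the open hook and green look-alike unmoved; the job is handed in at about 8.3 s, but sign-off gave no verdict.

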